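# Lock the cam clamp with the T-key and stow the key in its tube

### The arm

A 6-joint arm with a two-finger parallel gripper is mounted at the origin on the work surface. World frame = base frame: x ahead of the robot, y to its left, z up, the work surface at z = 0. Lengths are in m, angles in rad, forces in N, time in s.
With the tool pointing down it reaches from about 0.325 to 0.775 m from the base axis. Payload 5.5 kg.
Tool frame: the origin (TCP) lies at the very end of the fingers, on their centre line; the grasp point (between the pads) lies 19 mm behind it; z points along the fingers, y is the line along which they close (so a half turn about z gives the same grasp; the last joint's range is limited). The gripper opens to 88 mm and grips with 3 to 60 N. Pads are 20 mm wide; open, the fingers measure 115 mm over their backs; the gripper's body (75 mm by 178 mm) begins 61 mm behind the grasp point.
Start: joints at [1.288, 0.091, 1.231, -0, 1.82, -0.057], TCP at [0.134, 0.585, 0.223] pointing down, gripper open.
Joint ranges: [-2.87, 2.87], [-0.86, 2.18], [0.17, 2.46], [-1.51, 4.65], [0.06, 2.69], [-2.65, 2.65]. Speed limits (rad/s): [2.57, 2.57, 3.01, 3.14, 3.14, 3.14].

### API

Orientations are given as a unit quaternion [w, x, y, z].
In Python, from station import manip gives the robot as it stands.
- The arm moves only by the tool drive_tool, never from a script. Its argument "targets" is text: rows parted by semicolons, each of 7 numbers parted by spaces: the shift along the tool's x, y, z in cm, then the turn, a rotation vector about the tool's x, y, z in rad, then the opening, from 0 (shut) to 1 (fully open). In form: tx ty tz rx ry rz gripper; .... A call has 1 to 20 rows; each row is the pose to reach, as a shift and turn from the pose commanded when the call began, along the tool's axes at that moment; what a row does not reach only later rows make up. A row lasts 1/8 s, in which the tool goes at most 62.5 mm and 10.7 degrees, less where a joint would pass 70% of its speed; a pose out of reach is approached as far as the arm can. A call with a gripper value outside its range is refused whole. The fingers move at their own pace and stop on an object; "force" is the grip in N (left out, the last holds). Time passes only in rows, so rows that repeat a pose let the fingers close. It gives the time, the measured TCP pose, the force, the opening and the grip force at its end, in the units of the state.
- manip.observe(): the state, without advancing time (a new reading comes with each control period).
- manip.capture(name): name is "scene" or "side" or "wrist"; returns the picture (480x640x3 uint8, red, green, blue); there is no depth.
- manip.get_calibration(name): a dict with "K" (3x3 intrinsics, pixels), "rvec" (rotation vector, rad) and "tvec" (3), from world to camera coordinates, as OpenCV has them. Camera axes: x right, y down, z forward; pixel columns grow to the right and rows downward; lengths in m; the calibration is good to about 2 mm. A picture is of the moment at which its call begins: read the wrist's pose just before it. get_calibration takes no time and is no camera call; for the wrist camera it gives the pose at the moment of the call.
- manip.finish_job(): hands the job in; it is judged then, once.
The state is a dict: "t": time; "joints": joint angles; "dq": joint speeds; "effort": joint torques, N m; "eef_pos": TCP position; "ee_rot": TCP orientation; "ft_force": force on the tool from outside, world axes, zero at the start; "wrist_torque": the same for the moment, N m; "grip_width": opening from 0.0 (shut) to 1.0 (fully open); "grasp_force": force on a finger pad.
Only numpy, scipy, OpenCV 4.12 (cv2) and the standard library are available. Lean on these libraries where they do the work, as an engineer would, in place of code of your own. Each camera call takes 0.05 s, during which the arm holds its last target. There are 200 camera calls.

### The job

Lock the carved panel in its jig: put the square tip of the red T-handled key into the square socket of the wooden cam and turn it clockwise until it stops, turning the cam only with the key. Then put the key away upright in the narrow clear tube, pushing it down until its brass collar sits on the rim, and let go. Leave the other things on the bench where they are.

Things in the scene. Friction and masses are not known exactly. Their poses are not given: they have to be found in the camera images.
- key: Loose T-handled square key, about 130 g, 108 mm tall, standing upright at the start in the hole of the wooden block, collar resting on the block's top. Origin at the bottom of the tip, z up the shaft. Steel shaft 10 x 10 mm square, sides along the key's x and y; the last 5 mm taper to 6 x 6 mm. Brass collar (disc of diameter 26 mm) from 50 to 55 mm above the tip.
- key_grip (a point): Centre of the key's red crossbar handle, on the shaft axis, 98 mm above the tip; axes as the key's. The bar is 80 mm long along x, 14 mm wide along y, 20 mm high: grip it across its width, at its middle, from above.
- key_collar (a point): Centre of the underside of the key's brass collar, 50 mm above the tip; axes as the key's.
- block_hole (a point): Centre of the mouth of the round hole (diameter 17 mm, 53 mm deep, upright) in the top of the light wooden block in which the key stands at the start. The block is 80 x 80 x 60 mm, fixed; the mouth is 60 mm above the bench. The block and the tube may trade sides.
- tube_mouth (a point): Centre of the rim of the clear storage tube, 85 mm above the bench: inner diameter 17 mm, outer 25 mm, upright, fixed, 61 mm of it standing on an 80 x 80 x 24 mm wooden foot. z up. A red piston inside it is pushed down by the tip of the key.
- piston (a joint): Travel of the red piston in the tube, m, growing downwards. At 0 its top is 12 mm below the rim, at its limit of 0.039 it is 51 mm below. It slides with about 6 N of friction and stays where it is left, so the key does not sink by its own weight: it must be pushed until its collar meets the rim (piston then at about 0.038).
- fixture: Fixed clamping jig: a plywood base 240 x 220 x 18 mm with a carved panel 100 x 150 mm (top 47 mm above the bench) against a dark fence (48 mm high). Origin on the bench under the cam's axis; the base runs from x = -60 to +180 mm and y = -110 to +110 mm, the panel lies from x = +34 mm to +134 mm.
- cam_socket (a point): Centre of the mouth of the square socket on the cam's axis, 55.5 mm above the bench. The socket is 12 x 12 mm, 15 mm deep, upright, in a 36 x 36 mm steel hub on a dark wooden eccentric disc. Its axes lie along the socket's sides and turn with the cam; z up. The key fits in any of four quarter turns, with about 0.25 rad of play before it drives the cam.
- cam (a joint): Angle of the cam, rad, growing clockwise as seen from above. It starts between 0.1 and 0.4 and meets a hard stop at 1.2, where the cam's lobe presses on the panel: locked. It turns against about 0.06 N m of friction and stays where it is left.
- glue: Bystander: yellow glue bottle, diameter 56 mm, 140 mm tall; origin at the centre of its underside.
- wax: Bystander: wax can, diameter 68 mm, 50 mm tall; origin at the centre of its underside.
- offcut: Bystander: wood offcut 110 x 50 x 28 mm; origin at the centre of its underside.
- driver: Bystander: screwdriver with an orange handle, about 200 mm long, lying flat along its x; origin on its underside.
Mind the look-alikes: they are no part of the job. Leave any green or turquoise look-alike of the part that bears tube_mouth alone.

How it is judged:
By the outcome, as a careful person would: the job done as asked, in the order asked, and still so for the second after the job is handed in, with the robot touching nothing.
It also fails if it takes over 64 s, if anything falls off the work surface, if the arm or the gripper's body presses on something with over 40 N, if the wrist force passes 120 N, or if a joint passes its speed limit or range.

## Working session

There is one attempt and no reset: what is moved stays moved. The work goes in short steps, Python scripts to look and compute and a tool call to move; the robot and the scene stay as the last step left them, time stands still between calls to the robot, and variables do not carry over. Pictures are saved under pics/ and viewed, at most 12 in all, crops included, and the job is handed in when it is done.

Besides the shell and the picture viewer there is one more tool, called after "Request:" by a JSON object that holds its "method" and its "body". drive_tool: Moves the arm, as the interface text tells. Its arguments: {"type":"object","properties":{"targets":{"type":"string"},"force":{"type":"number"}},"required":["targets"]}

```bash
mkdir -p pics; ls
cat > h.py <<'E'
import numpy as np, cv2
from station import manip
def cal(n):
    c=manip.get_calibration(n); K=np.array(c["K"]);R=cv2.Rodrigues(np.array(c["rvec"],float))[0];t=np.array(c["tvec"],float).ravel(); return K,R,t
def proj(C,p):
    K,R,t=C; q=K@(R@np.array(p)+t); return q[:2]/q[2]
def ray(C,uv):
    K,R,t=C; d=R.T@np.linalg.solve(K,[uv[0],uv[1],1.]); return -R.T@t,d/np.linalg.norm(d)
def onz(C,uv,z):
    o,d=ray(C,uv); return o+d*(z-o[2])/d[2]
def tri(obs):
    A=np.zeros((3,3));b=np.zeros(3);L=[]
    for C,uv in obs:
        o,d=ray(C,uv);P=np.eye(3)-np.outer(d,d);A+=P;b+=P@o;L.append((o,d))
    x=np.linalg.solve(A,b); return x,[np.linalg.norm((np.eye(3)-np.outer(d,d))@(x-o))*1e3 for o,d in L]
def save(n,im): cv2.imwrite("pics/"+n,im[:,:,::-1])
E
python3 - <<'E'
from h import *
a=manip.capture("scene");b=manip.capture("side")
save("scene.png",a);save("side.png",b)
np.save("scene.npy",a);np.save("side.npy",b)
for n in("scene","side"):
    K,R,t=cal(n);print(n,K[0,0],-R.T@t,R[2])
s=manip.observe();print(s)
E
```

```text
pics
scene 436.83117738611173 [ 0.95203385 -0.58889895  0.80112229] [-0.38279917  0.59436989 -0.70724058]
side 512.1385084489872 [ 0.36447882 -0.96661241  0.83936782] [ 0.16387071  0.77183961 -0.61433705]
{'t': 0.1, 'joints': array([ 1.28829486e+00,  9.17774290e-02,  1.23173554e+00,  9.45671939e-07,
        1.81983948e+00, -5.66738991e-02]), 'dq': array([ 1.33565600e-04, -7.05942266e-04, -2.09385973e-03, -2.85989441e-04,
        1.61559996e-05,  7.55476205e-05]), 'effort': array([ 3.12457902e-03, -4.47851086e+01, -4.07574213e+01,  7.02047884e-02,
        2.83012079e-02, -1.36597068e-04]), 'eef_pos': array([0.13425782, 0.58450639, 0.22164055]), 'ee_rot': array([-1.48956612e-04,  1.12673846e-01,  9.93631637e-01, -8.67193371e-04]), 'ft_force': array([-0.46969034, -0.21192052, -0.60886226]), 'wrist_torque': array([-0.03728368,  0.00263786,  0.00251001]), 'grasp_force': 0.0, 'grip_width': 0.9996006589331375}
```

View pics/scene.png

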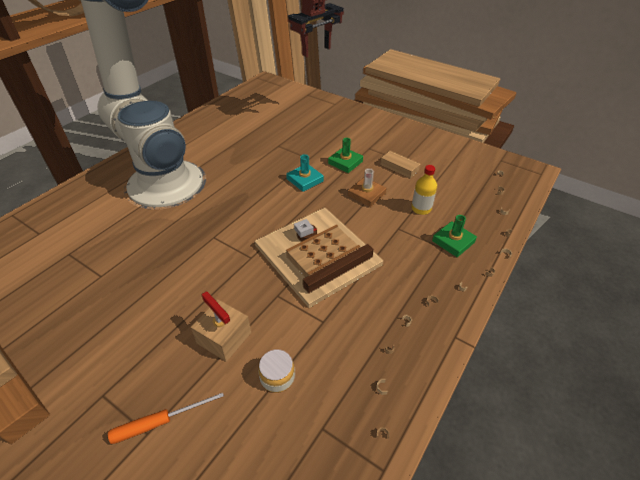

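View pics/side.png

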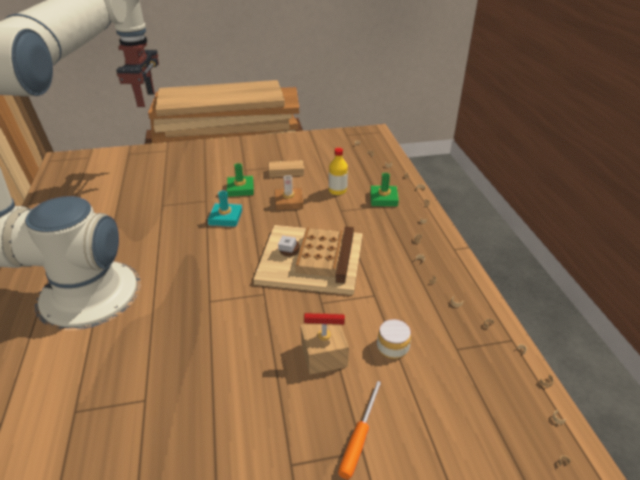

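The scene shows the key in its block at (215,310), the cam hub at (305,228) and the panel jig. Tube candidates are clear on a wooden foot (368,180), green (346,150), green (458,228) and turquoise (304,168). The clear one on wood fits, since green and turquoise are look-alikes. Next I'll confirm it in enlarged crops.

Run:
```python
from h import *
def tile(n,u,v,w=66,h=74,s=4):
    im=np.load(n+".npy")[v:v+h,u:u+w]; t=cv2.resize(im,None,fx=s,fy=s,interpolation=cv2.INTER_CUBIC)
    for k in range(0,w,10):
        cv2.line(t,(k*s,0),(k*s,6),(255,255,255),1);cv2.putText(t,str(u+k),(k*s,14),0,.33,(255,255,0),1)
    for k in range(0,h,10):
        cv2.line(t,(0,k*s),(6,k*s),(255,255,255),1);cv2.putText(t,str(v+k),(8,k*s+4),0,.33,(255,255,0),1)
    return t
r1=np.hstack([tile("scene",190,285),tile("scene",280,205),tile("scene",338,150)])
r2=np.hstack([tile("side",295,303),tile("side",258,220),tile("side",258,158)])
save("crops.png",np.vstack([r1,r2]))
```

```text
(no output)
```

View pics/crops.png

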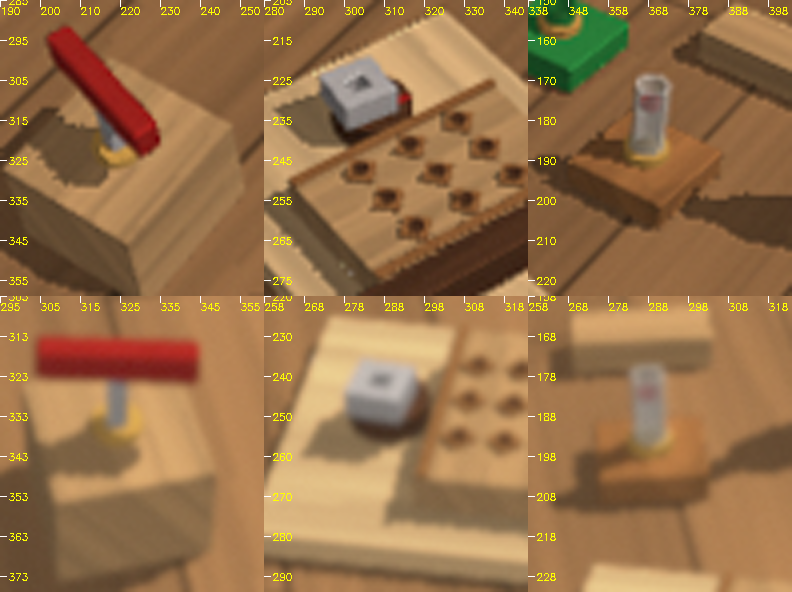

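The crops show the clear tube with a red piston inside, on a wooden foot: rim at scene (369,171), side (288.3,176.5). The socket is at scene (303.3,225.6), side (287,241). The bar centre is at scene (215.5,308), side (324.3,319.5).

Run:
```python
from h import *
A=cal("scene");B=cal("side")
for n,a,b in(("bar",(215.5,308),(324.3,319.5)),("sock",(303.3,225.6),(287,241)),("tube",(369,171),(288.3,176.5))):
    x,e=tri([(A,a),(B,b)]);print(n,x.round(4),np.round(e,1),np.hypot(*x[:2]).round(3))
p=onz(A,(202,293),.108);q=onz(A,(229,320),.108);print("bar dir",p,q)
print(onz(B,(304.5,317),.1)-onz(B,(344,319),.1))
from scipy.spatial.transform import Rotation as Ro
s=manip.observe();w=s["ee_rot"];R=Ro.from_quat(w,scalar_first=True);print(R.as_matrix().round(3))
K,Rc,t=cal("wrist");print("cam in tool",R.inv().apply(-Rc.T@t-s["eef_pos"]),(R.inv().as_matrix()@Rc.T).round(3),K)
```

```text
bar [ 0.5044 -0.2891  0.1028] [1. 1.] 0.581
sock [0.4759 0.0371 0.0507] [1.1 1.1] 0.477
tube [0.5174 0.2873 0.0839] [0.2 0.2] 0.592
bar dir [ 0.4597331  -0.27900477  0.108     ] [ 0.54705367 -0.29619221  0.108     ]
[-7.49065785e-02  2.04181439e-02  1.11022302e-16]
[[-0.975  0.224 -0.   ]
 [ 0.224  0.975 -0.002]
 [ 0.    -0.002 -1.   ]]
cam in tool [ 8.20045005e-02  9.74704056e-06 -1.61977265e-01] [[-0.001 -0.956 -0.293]
 [ 1.    -0.001 -0.   ]
 [ 0.    -0.293  0.956]] [[402.16965146   0.         322.37615211]
 [  0.         402.16965146 249.84254028]
 [  0.           0.           1.        ]]
```

Request:
{"method": "drive_tool", "body": {"targets": "-42.3 -20.8 -2.8 0 0 0 1;-42.3 -20.8 -2.8 0 0 0 1;-42.3 -20.8 -2.8 0 0 0 1;-42.3 -20.8 -2.8 0 0 0 1;-42.3 -20.8 -2.8 0 0 0 1;-42.3 -20.8 -2.8 0 0 0 1;-42.3 -20.8 -2.8 0 0 0 1;-42.3 -20.8 -2.8 0 0 0 1;-42.3 -20.8 -2.8 0 0 0 1;-42.3 -20.8 -2.8 0 0 0 1;-42.3 -20.8 -2.8 0 0 0 1;-42.3 -20.8 -2.8 0 0 0 1;-42.3 -20.8 -2.8 0 0 0 1"}}

```text
t: 1.72
eef_pos: [0.4996, 0.2879, 0.2508]
ee_rot: [0.0, 0.112, 0.994, 0.0]
ft_force: [0.4, 0.1, 0.0]
grip_width: 1.001
grasp_force: 0.0
```

```bash
cat > shot.py <<'E'
import sys,pickle
from h import *
n=sys.argv[1]; C=cal("wrist"); s=manip.observe(); im=manip.capture("wrist"); save(n+".png",im)
pickle.dump((C,s,im),open(n+".pkl","wb"))
for p in([.5174,.2873,.085],[.4759,.0371,.0555],[.5044,-.2891,.108],[.5044,-.2891,.06]): print(proj(C,p).round(1))
E
python3 shot.py w1
```

```text
[326.4 248.7]
[ 54.7 255.4]
[-314.3  382.3]
[-241.3  353. ]
```

Request:
{"method": "drive_tool", "body": {"targets": "-0.9 -12.6 0 0 0 0 1;-0.9 -12.6 0 0 0 0 1;-0.9 -12.6 0 0 0 0 1;-0.9 -12.6 0 0 0 0 1;-0.9 -12.6 0 0 0 0 1"}}

```text
t: 2.4
eef_pos: [0.4806, 0.1636, 0.2505]
ee_rot: [-0.0, 0.112, 0.994, 0.0]
ft_force: [-0.2, -0.2, -0.5]
grip_width: 1.004
grasp_force: 0.0
```

```bash
python3 shot.py w2
```

```text
[474.9 238.4]
[188.1 245.9]
[-176.5  373.3]
[-118.9  344.8]
```

Request:
{"method": "drive_tool", "body": {"targets": "-0.9 -12.7 0 0 0 0 1;-0.9 -12.7 0 0 0 0 1;-0.9 -12.7 0 0 0 0 1;-0.9 -12.7 0 0 0 0 1;-0.9 -12.7 0 0 0 0 1"}}

```text
t: 3.08
eef_pos: [0.4612, 0.0382, 0.2505]
ee_rot: [-0.0, 0.112, 0.994, 0.0]
ft_force: [0.1, -0.8, -0.5]
grip_width: 0.999
grasp_force: 0.0
```

```bash
python3 shot.py w3
```

```text
[627.1 228.3]
[324.8 236.6]
[-34.6 364.1]
[  6.9 336.5]
```

Request:
{"method": "drive_tool", "body": {"targets": "-5.6 -18.0 0 0 0 0 1;-5.6 -18.0 0 0 0 0 1;-5.6 -18.0 0 0 0 0 1;-5.6 -18.0 0 0 0 0 1;-5.6 -18.0 0 0 0 0 1;-5.6 -18.0 0 0 0 0 1"}}

```text
t: 3.88
eef_pos: [0.4756, -0.1495, 0.2508]
ee_rot: [0.0, 0.111, 0.994, 0.0]
ft_force: [0.0, 0.3, 0.7]
grip_width: 1.003
grasp_force: 0.0
```

```bash
python3 shot.py w4
```

```text
[867.5 160.4]
[529.4 175.1]
[165.6 304.8]
[184.6 283.2]
```

Request:
{"method": "drive_tool", "body": {"targets": "-4.0 -12.9 0 0 0 0 1;-4.0 -12.9 0 0 0 0 1;-4.0 -12.9 0 0 0 0 1;-4.0 -12.9 0 0 0 0 1;-4.0 -12.9 0 0 0 0 1"}}

```text
t: 4.55
eef_pos: [0.4857, -0.2842, 0.2512]
ee_rot: [0.0, 0.112, 0.994, 0.0]
ft_force: [0.5, 1.4, 0.3]
grip_width: 0.996
grasp_force: 0.0
```

```bash
python3 shot.py w5
python3 - <<'E'
from h import *
import pickle
def tile(n,u,v,w=88,h=100,s=3):
    u=int(u-w/2);v=int(v-h/2)
    im=pickle.load(open(n+".pkl","rb"))[2][v:v+h,u:u+w]; t=cv2.resize(im,None,fx=s,fy=s,interpolation=cv2.INTER_CUBIC)
    for k in range(0,w,10):
        cv2.line(t,(k*s,0),(k*s,6),(255,255,255),1)
        if k%20==0: cv2.putText(t,str(u+k),(k*s,14),0,.33,(0,0,255),1)
    for k in range(0,h,10):
        cv2.line(t,(0,k*s),(6,k*s),(255,255,255),1);cv2.putText(t,str(v+k),(8,k*s+4),0,.33,(0,0,255),1)
    return t
from h import proj
T=[.5174,.2873,.085];S=[.4759,.0371,.0555];B=[.5044,-.2891,.1]
P=lambda n,p: proj(pickle.load(open(n+".pkl","rb"))[0],p)
g=lambda n,p:tile(n,*P(n,p))
r1=np.hstack([g("w1",T),g("w3",S),g("w5",B)]);r2=np.hstack([g("w2",T),g("w2",S),g("w4",B)])
save("wc.png",np.vstack([r1,r2]))
E
```

```text
[1055.4  107. ]
[687.9 127.5]
[321.6 259. ]
[321.7 242.4]
```

View pics/wc.png

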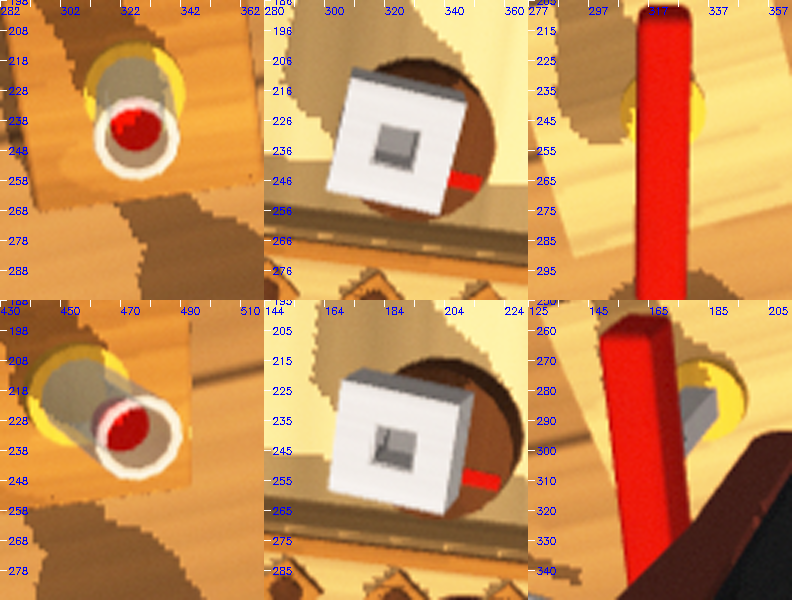

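Wrist crops: clear tube rim centre at w1 (327.7,244.2), w2 (475.8,233.8). Hub top centre at w3 (324.2,234.4), w2 (187.9,244.2). Collar at w5 (322.3,241.3), w4 (184.5,282.7). The bar lies nearly along the image's vertical axis in w5.

Run:
```python
from h import *
import pickle
L={n:pickle.load(open(n+".pkl","rb")) for n in("w1","w2","w3","w4","w5")}
C={n:L[n][0] for n in L}
for n,o in(("tube",[("w1",(327.7,244.2)),("w2",(475.8,233.8))]),("sock",[("w3",(324.2,234.4)),("w2",(187.9,244.2))]),("collar",[("w5",(322.3,241.3)),("w4",(184.5,282.7))])):
    x,e=tri([(C[a],b) for a,b in o]);print(n,x.round(4),np.round(e,1),np.hypot(*x[:2]).round(3))
print(onz(C["w1"],(327.7,244.2),.085),onz(C["w3"],(324.2,234.4),.0555),onz(C["w5"],(322.3,241.3),.065))
c=np.array([[88,75],[203,103],[176,215],[63,188]])/3+[280,186]
p=np.array([onz(C["w3"],q,.0555)[:2] for q in c]);print("hub",p.round(4),p.mean(0))
for i in range(4):
    d=p[(i+1)%4]-p[i];print(np.linalg.norm(d),np.arctan2(d[1],d[0])%(np.pi/2))
im=L["w5"][2].astype(int);m=((im[...,0]>100)&(im[...,1]<60)&(im[...,2]<60)).astype(np.uint8)
k,lab,st,ce=cv2.connectedComponentsWithStats(m);i=1+np.argmax(st[1:,4]);print(st[i],ce[i])
for v in range(st[i][1]+4,st[i][1]+st[i][3]-2,12):
    u=np.where(lab[v]==i)[0];print(v,u.min(),u.max(),im[v,(u.min()+u.max())//2])
```

```text
tube [0.5143 0.2891 0.0829] [0. 0.] 0.59
sock [0.4744 0.0369 0.054 ] [0.2 0.2] 0.476
collar [ 0.5032 -0.2882  0.0618] [0.2 0.2] 0.58
[0.5137437  0.28925099 0.085     ] [0.47374185 0.03704904 0.0555    ] [ 0.50214178 -0.28801296  0.065     ]
hub [[0.4495 0.0288]
 [0.4656 0.0607]
 [0.4986 0.0453]
 [0.4823 0.013 ]] [0.47401068 0.03696109]
0.03577307645924916 1.1036501664737954
0.03649186852992141 1.132725985012486
0.03612298473410674 1.1010578646131286
0.036389751305673686 1.1231924768969814
[ 313  207   18  100 1714] [321.1831972  256.12310385]
211 314 330 [170  20  14]
223 313 330 [241  22   2]
235 313 330 [240  24   7]
247 313 329 [243  27  10]
259 313 329 [244  24  12]
271 313 329 [243  25  10]
283 313 329 [241  27  10]
295 313 329 [243  25   6]
```

Run:
```python
from h import *
import pickle
C,s,im=pickle.load(open("w5.pkl","rb"))
for v in range(206,222):print(v,im[v,321],end=" ")
p=onz(C,(322,213.5),.118);q=onz(C,(321.2,307),.118);d=q-p;print(p,q,(p+q)/2,np.linalg.norm(d),np.arctan2(d[1],d[0]))
s=manip.observe();R=cv2.Rodrigues(np.zeros(3))[0]
from scipy.spatial.transform import Rotation as Ro
R=Ro.from_quat(s["ee_rot"],scalar_first=True);print(R.inv().apply(np.array([.5025,-.288,.089])-s["eef_pos"])*100,np.arctan2(*R.apply([1,0,0])[1::-1]))
```

```text
206 [205 135  71] 207 [110  11   4] 208 [117  15  15] 209 [115  12  10] 210 [137  14   5] 211 [169  19   8] 212 [200  25  16] 213 [226  23  13] 214 [239  26  15] 215 [242  23  12] 216 [242  23   6] 217 [243  25  14] 218 [242  26  17] 219 [242  25  13] 220 [242  24  13] 221 [241  22  10] [ 0.46635642 -0.28007385  0.118     ] [ 0.54070436 -0.29771748  0.118     ] [ 0.50353039 -0.28889566  0.118     ] 0.07641278575419003 -0.23300144816371418
[-1.70572736e+00  3.88181409e-03  1.62305194e+01] 2.917979460363572
```

Request:
{"method": "drive_tool", "body": {"targets": "-1.75 0 6 0 0 0 1;-1.75 0 11 0 0 0 0.6;-1.75 0 14 0 0 0 0.6;-1.75 0 16.2 0 0 0 0.6;-1.75 0 16.2 0 0 0 0.6;-1.75 0 16.2 0 0 0 0.3;-1.75 0 16.2 0 0 0 0;-1.75 0 16.2 0 0 0 0;-1.75 0 16.2 0 0 0 0;-1.75 0 16.2 0 0 0 0;-1.75 0 16.2 0 0 0 0;-1.75 0 16.2 0 0 0 0", "force": 40}}

```text
t: 6.1
eef_pos: [0.5025, -0.2899, 0.0889]
ee_rot: [0.0, 0.113, 0.994, -0.0]
ft_force: [0.1, 0.0, 1.8]
grip_width: 0.155
grasp_force: 40.0
```

Request:
{"method": "drive_tool", "body": {"targets": "0 0 -3 0 0 0 0;0 0 -7 0 0 0 0;0 0 -12 0 0 0 0;0 0 -14 0 0 0 0;0 0 -14 0 0 0 0;0 0 -14 0 0 0 0"}}

```text
t: 6.85
eef_pos: [0.5019, -0.2896, 0.2265]
ee_rot: [-0.001, 0.113, 0.994, 0.001]
ft_force: [0.9, -0.0, -1.5]
grip_width: 0.156
grasp_force: 40.0
```

Run:
```python
from h import *
from scipy.spatial.transform import Rotation as Ro
s=manip.observe();R=Ro.from_quat(s["ee_rot"],scalar_first=True);print(s["eef_pos"],s["ft_force"],s["joints"])
print(R.inv().apply(np.array([.474,.037,.229])-s["eef_pos"])*100,np.arctan2(*R.apply([1,0,0])[1::-1]))
```

```text
[ 0.50193532 -0.28961081  0.22645446] [ 0.93712893 -0.00663281 -1.54381329] [-5.81991017e-01  3.91814381e-02  1.27808349e+00 -7.16002307e-05
  1.82733071e+00 -1.92690017e+00]
[10.03890455 31.20572153 -0.19541477] 2.915688809028257
```

Request:
{"method": "drive_tool", "body": {"targets": "10.0 31.2 0 0 0 0.23 0;10.0 31.2 0 0 0 0.23 0;10.0 31.2 0 0 0 0.23 0;10.0 31.2 0 0 0 0.23 0;10.0 31.2 0 0 0 0.23 0;10.0 31.2 0 0 0 0.23 0;10.0 31.2 0 0 0 0.23 0;10.0 31.2 0 0 0 0.23 0;10.0 31.2 4 0 0 0.23 0;10.0 31.2 7.5 0 0 0.23 0;10.0 31.2 7.5 0 0 0.23 0;10.0 31.2 7.5 0 0 0.23 0"}}

```text
t: 8.35
eef_pos: [0.4753, 0.0357, 0.155]
ee_rot: [0.001, 0.227, 0.974, 0.0]
ft_force: [0.5, -0.2, -1.4]
grip_width: 0.156
grasp_force: 40.0
```

```bash
python3 shot.py w6;  python3 - <<'E'
from h import *
import pickle
s=manip.observe();print(s["eef_pos"],s["ee_rot"])
a=manip.capture("scene");b=manip.capture("side")
def tile(im,u,v,w,h,s):
    u=int(u-w/2);v=int(v-h/2)
    t=cv2.resize(im[v:v+h,u:u+w],None,fx=s,fy=s,interpolation=cv2.INTER_CUBIC)
    for k in range(0,w,10):
        cv2.line(t,(k*s,0),(k*s,6),(255,255,255),1);cv2.putText(t,str(u+k),(k*s,14),0,.33,(0,0,255),1)
    for k in range(0,h,10):
        cv2.line(t,(0,k*s),(6,k*s),(255,255,255),1);cv2.putText(t,str(v+k),(8,k*s+4),0,.33,(0,0,255),1)
    return t
C,_,im=pickle.load(open("w6.pkl","rb"));S=[.474,.037,.065]
g=[tile(im,*proj(C,S),66,120,4),tile(a,*proj(cal("scene"),S),66,120,4),tile(b,*proj(cal("side"),S),66,120,4)]
save("ins.png",np.hstack(g))
E
```

```text
[761.  142.2]
[325. 252.]
[-86.3 513.1]
[-27.6 457.6]
[0.47565647 0.03594758 0.15566926] [1.34570014e-03 2.26521416e-01 9.74005218e-01 2.70261187e-04]
```

View pics/ins.png

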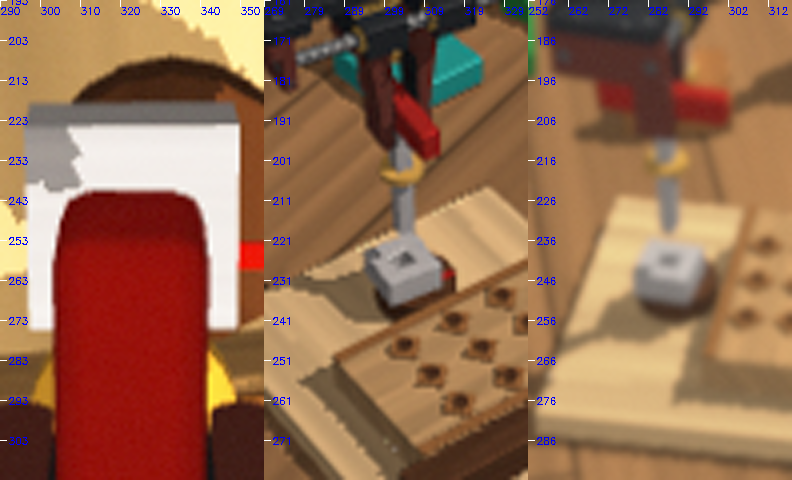

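The images show the hub square with the bar. The key tip sits just above the socket: scene offset about (+0.2,-6.7) px, side about (-0.3,-8.2) px. I'll solve for the lateral error.

Run:
```python
from h import *
from scipy.optimize import least_squares
from scipy.spatial.transform import Rotation as Ro
S=np.array([.474,.037,.0555]);A=cal("scene");B=cal("side")
f=lambda d:np.r_[proj(A,S+d)-proj(A,S)-[.2,-6.7],proj(B,S+d)-proj(B,S)-[-.3,-8.2]]
r=least_squares(f,[0,0,.02]);print(r.x*1e3,r.fun)
s=manip.observe();R=Ro.from_quat(s["ee_rot"],scalar_first=True);print(R.as_matrix().round(3),R.inv().apply(-r.x)*100,R.inv().apply(S-s["eef_pos"])*100,s["ft_force"],s["wrist_torque"])
```

```text
[ 0.82775576  0.85147751 23.66020198] [ 0.02491482 -0.40624428  0.18110048  0.3682658 ]
[[-0.898  0.441  0.003]
 [ 0.441  0.898 -0.   ]
 [-0.003  0.001 -1.   ]] [ 0.04354695 -0.11612396  2.36574986] [ 0.21104399 -0.0252953  10.02017774] [-1.03275916  0.12376201 -1.34064076] [-0.05181967 -0.00539527 -0.0024759 ]
```

Request:
{"method": "drive_tool", "body": {"targets": "0.12 0 0.8 0 0 0 0;0.12 0 1.6 0 0 0 0;0.12 0 2.2 0 0 0 0;0.12 0 2.4 0 0 0 0;0.12 0 2.6 0 0 0 0;0.12 0 2.6 0 0 0 0"}}

```text
t: 9.25
eef_pos: [0.4737, 0.0372, 0.1276]
ee_rot: [-0.0, 0.226, 0.974, -0.0]
ft_force: [-0.0, -0.0, -2.4]
grip_width: 0.159
grasp_force: 40.0
```

Request:
{"method": "drive_tool", "body": {"targets": "0 0 0.2 0 0 0 0;0 0 0.4 0 0 0 0;0 0 0.5 0 0 0 0;0 0 0.5 0 0 0 0"}}

```text
t: 9.75
eef_pos: [0.4736, 0.0372, 0.1225]
ee_rot: [-0.0, 0.226, 0.974, -0.0]
ft_force: [-0.1, -1.1, -1.8]
grip_width: 0.154
grasp_force: 40.0
```

Request:
{"method": "drive_tool", "body": {"targets": "0 0 0 0 0 0.1 0;0 0 0 0 0 0.2 0;0 0 0 0 0 0.3 0;0 0 0 0 0 0.4 0;0 0 0 0 0 0.5 0;0 0 0 0 0 0.6 0;0 0 0 0 0 0.7 0;0 0 0 0 0 0.7 0"}}

```text
t: 10.75
eef_pos: [0.4739, 0.0371, 0.1226]
ee_rot: [0.0, 0.546, 0.838, 0.0]
ft_force: [0.3, -0.7, -2.3]
grip_width: 0.158
grasp_force: 40.0
```

```bash
cat > st.py <<'E'
from h import *
from scipy.spatial.transform import Rotation as Ro
s=manip.observe();R=Ro.from_quat(s["ee_rot"],scalar_first=True)
print(s["t"],s["eef_pos"].round(4),"yaw",np.arctan2(*R.apply([1,0,0])[1::-1]).round(3),s["ft_force"].round(1),s["wrist_torque"].round(3),s["joints"].round(2),s["grasp_force"])
E
python3 st.py
```

```text
10.75 [0.4739 0.0371 0.1226] yaw 1.987 [ 0.3 -0.7 -2.3] [-0.225 -0.2    0.061] [ 0.01 -0.25  1.73 -0.    1.66 -0.41] 39.99965965747833
```

Request:
{"method": "drive_tool", "body": {"targets": "0 0 0 0 0 0.1 0;0 0 0 0 0 0.2 0;0 0 0 0 0 0.3 0;0 0 0 0 0 0.35 0;0 0 0 0 0 0.4 0;0 0 0 0 0 0.4 0"}}

```text
t: 11.5
eef_pos: [0.4741, 0.0373, 0.1227]
ee_rot: [0.0, 0.701, 0.713, 0.0]
ft_force: [2.9, -0.2, -3.3]
grip_width: 0.16
grasp_force: 40.0
```

```bash
python3 st.py
```

```text
11.5 [0.4741 0.0373 0.1227] yaw 1.588 [ 2.9 -0.2 -3.3] [-0.043 -0.545  0.056] [ 0.01 -0.25  1.73  0.    1.66 -0.01] 40.000269412994385
```

Request:
{"method": "drive_tool", "body": {"targets": "0 0 0 0 0 0.05 0;0 0 0 0 0 0.1 0;0 0 0 0 0 0.15 0;0 0 0 0 0 0.15 0"}}

```text
t: 12.0
eef_pos: [0.4741, 0.0373, 0.1227]
ee_rot: [0.0, 0.752, 0.659, 0.0]
ft_force: [3.3, -0.3, -4.3]
grip_width: 0.158
grasp_force: 40.0
```

```bash
python3 st.py
```

```text
12.0 [0.4741 0.0373 0.1227] yaw 1.438 [ 3.3 -0.3 -4.3] [-0.013 -0.735  0.051] [ 0.01 -0.25  1.73  0.    1.66  0.14] 40.0004643201828
```

Request:
{"method": "drive_tool", "body": {"targets": "0 0 0 0 0 0.05 0;0 0 0 0 0 0.1 0;0 0 0 0 0 0.15 0;0 0 0 0 0 0.15 0"}}

```text
t: 12.5
eef_pos: [0.4741, 0.0373, 0.1227]
ee_rot: [0.0, 0.8, 0.6, 0.0]
ft_force: [3.5, 0.3, -3.6]
grip_width: 0.158
grasp_force: 40.0
```

```bash
python3 st.py
```

```text
12.5 [0.4741 0.0373 0.1227] yaw 1.288 [ 3.5  0.3 -3.6] [ 0.024 -0.877  0.136] [ 0.01 -0.25  1.73  0.    1.66  0.29] 39.99985456466675
```

Request:
{"method": "drive_tool", "body": {"targets": "0 0 0 0 0 0.04 0;0 0 0 0 0 0.08 0;0 0 0 0 0 0.08 0"}}

```text
t: 12.88
eef_pos: [0.4741, 0.0372, 0.1227]
ee_rot: [0.0, 0.823, 0.568, 0.0]
ft_force: [4.9, 0.8, -3.6]
grip_width: 0.158
grasp_force: 40.0
```

```bash
python3 st.py; python3 shot.py w7;python3 - <<'E'
from h import *
import pickle
C,_,im=pickle.load(open("w7.pkl","rb"))
a=manip.capture("scene");b=manip.capture("side")
def t(x,u,v,w,h,s): return cv2.resize(x[v:v+h,u:u+w],None,fx=s,fy=s,interpolation=cv2.INTER_CUBIC)
save("lock.png",np.hstack([t(im,222,130,200,260,2),t(a,271,160,65,130,4),t(b,255,175,33*2,130,4)][:3]) if 0 else np.hstack([t(im,222,130,160,240,2),t(a,275,170,60,120,4),t(b,258,180,60,120,4)]))
E
```

```text
12.875 [0.4741 0.0372 0.1227] yaw 1.208 [ 4.9  0.8 -3.6] [ 0.042 -1.023  0.059] [ 0.01 -0.25  1.73  0.    1.66  0.37] 40.00552833080292
[ 188.5 -374.4]
[327.3 265.3]
[532.2 691.8]
[502.5 611.9]
```

View pics/lock.png

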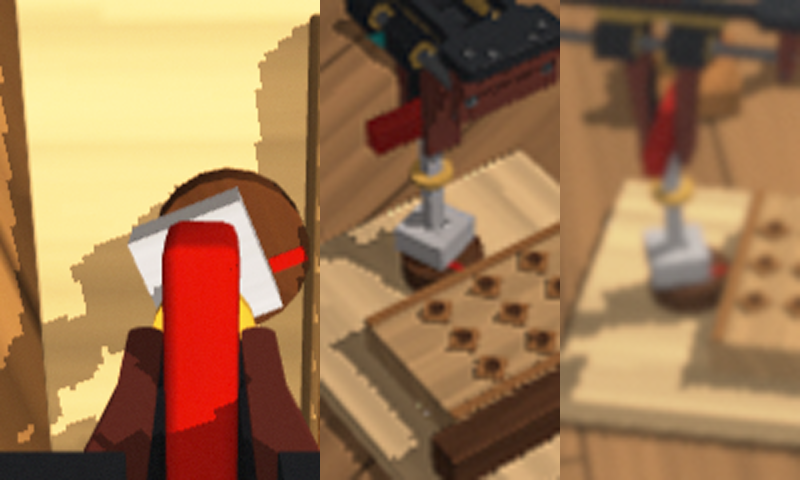

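Run:
```python
from h import *
import pickle
C,_,im=pickle.load(open("w7.pkl","rb"))
save("hub.png",cv2.resize(im[205:305,270:390],None,fx=6,fy=6,interpolation=cv2.INTER_CUBIC))
```

```text
(no output)
```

View pics/hub.png

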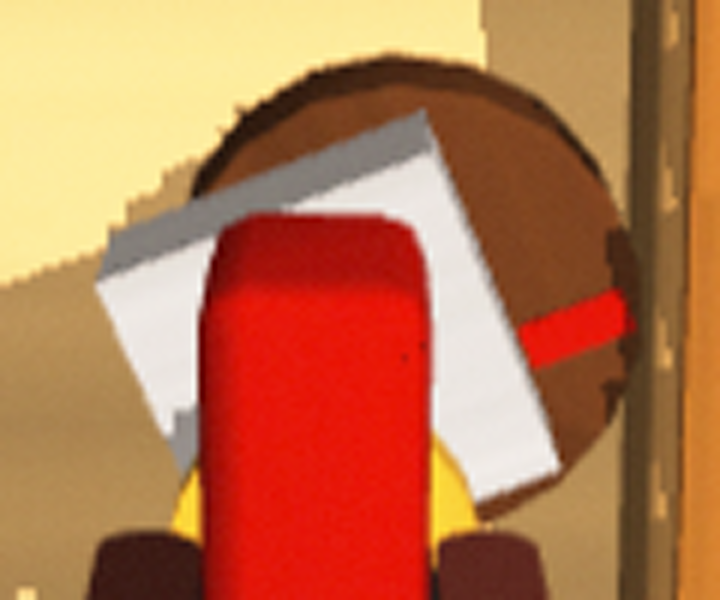

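The hub lags the bar. Its top corners in the crop are (97,283), (432,152) and (560,467), and the lobe is almost at the panel side.

```bash
python3 - <<'E'
from h import *
import pickle
C,s,im=pickle.load(open("w7.pkl","rb"))
p=[onz(C,np.array(q)/6+[270,205],.0555)[:2] for q in((97,283),(432,152),(560,467))]
for a,b in((0,1),(1,2)):
    d=p[b]-p[a];print(np.linalg.norm(d),np.arctan2(d[1],d[0]))
c=(p[0]+p[2])/2;print("centre",c)
# red pointer tip dir
for q in((530,345),(622,308)):
    print(onz(C,np.array(q)/6+[270,205],.045)[:2]-c)
C3,_,_=pickle.load(open("w3.pkl","rb"));c3=np.array([.474,.037])
for q in((450-264,180),(480-264,184)):
    d=onz(C3,np.array(q)/3+[280,186],.045)[:2]-c3;print("init ptr",d,np.arctan2(d[1],d[0]))
E
python3 st.py
```

```text
0.035773210045113704 0.0216629793893756
0.03575345067483118 -1.5461781265353933
centre [0.47419935 0.03612453]
[ 0.01947054 -0.00770091]
[ 0.02980308 -0.00726483]
init ptr [0.01737421 0.01349373] 0.6603418438880897
init ptr [0.0207916  0.02251692] 0.8252150011149192
13.025 [0.474  0.0372 0.1227] yaw 1.207 [ 4.9 -0.4 -4.2] [-0.007 -1.143  0.142] [ 0.01 -0.25  1.73  0.    1.66  0.37] 40.00594139099121
```

Request:
{"method": "drive_tool", "body": {"targets": "0 0 0 0 0 0.03 0;0 0 0 0 0 0.06 0;0 0 0 0 0 0.06 0"}}

```text
t: 13.4
eef_pos: [0.474, 0.0372, 0.1228]
ee_rot: [0.0, 0.84, 0.542, 0.0]
ft_force: [5.9, 0.7, -2.8]
grip_width: 0.159
grasp_force: 40.0
```

```bash
python3 st.py; python3 shot.py w8 >/dev/null; python3 st.py
python3 - <<'E'
from h import *
import pickle
def edge(n):
    C,s,im=pickle.load(open(n+".pkl","rb"))
    # right hub edge: white->brown transition between v=235..275
    P=[]
    for v in range(234,278):
        r=im[v,330:375].astype(int).min(1); k=np.where(r>170)[0]
        if len(k): P.append((330+k.max(),v))
    l=cv2.fitLine(np.array(P,np.float32),cv2.DIST_HUBER,0,.01,.01).ravel()
    a=onz(C,l[2:],.0555);b=onz(C,l[2:]+20*l[:2],.0555);d=b-a;return len(P),np.arctan2(d[1],d[0])%(np.pi/2)
print(edge("w7"),edge("w8"))
E
```

```text
13.4 [0.474  0.0372 0.1228] yaw 1.146 [ 5.9  0.7 -2.8] [-0.034 -1.27   0.129] [ 0.01 -0.25  1.73 -0.    1.66  0.43] 40.01312792301178
13.45 [0.474  0.0372 0.1228] yaw 1.146 [ 5.2  0.7 -3.4] [-0.035 -1.248  0.196] [ 0.01 -0.25  1.73  0.    1.66  0.43] 40.01290440559387
(44, np.float64(0.021316267016581847)) (44, np.float64(0.021210338962125208))
```

The hub stayed put (0.0213 → 0.0212) while the key turned 0.06 further and torque rose, so the cam is at its stop. Total turn is 1.09, which is consistent with 0.1 → 1.2. I'll ease back within the play and lift.

Request:
{"method": "drive_tool", "body": {"targets": "0 0 0 0 0 -0.1 0;0 0 0 0 0 -0.2 0;0 0 0 0 0 -0.28 0;0 0 0 0 0 -0.28 0"}}

```text
t: 13.95
eef_pos: [0.4736, 0.0374, 0.1229]
ee_rot: [-0.0, 0.757, 0.654, 0.0]
ft_force: [4.6, 1.5, -1.8]
grip_width: 0.154
grasp_force: 40.0
```

```bash
python3 st.py
```

```text
13.95 [0.4736 0.0374 0.1229] yaw 1.425 [ 4.6  1.5 -1.8] [ 0.256 -0.75   0.002] [ 0.01 -0.25  1.73  0.    1.66  0.15] 39.99547004699707
```

Request:
{"method": "drive_tool", "body": {"targets": "0 0 -0.5 0 0 0 0;0 0 -1.2 0 0 0 0;0 0 -2.5 0 0 0 0;0 0 -5 0 0 0 0;0 0 -8 0 0 0 0;0 0 -10 0 0 0 0;0 0 -10 0 0 0 0;0 0 -10 0 0 0 0"}}

```text
t: 14.95
eef_pos: [0.4733, 0.0371, 0.222]
ee_rot: [-0.0, 0.757, 0.654, -0.001]
ft_force: [-0.3, 0.0, -1.6]
grip_width: 0.159
grasp_force: 40.0
```

```bash
python3 st.py; python3 shot.py w9 >/dev/null
python3 - <<'E'
from h import *
import pickle
from scipy.spatial.transform import Rotation as Ro
C,s,im=pickle.load(open("w9.pkl","rb"));R=Ro.from_quat(s["ee_rot"],scalar_first=True)
print(R.inv().apply(np.array([.514,.289,.225])-s["eef_pos"])*100)
i=im.astype(int);m=((i[...,0]>100)&(i[...,1]<60)&(i[...,2]<60)).astype(np.uint8)
k,lab,st,ce=cv2.connectedComponentsWithStats(m);j=1+np.argmax(st[1:,4]);print(st[j])
for v in range(st[j][1],st[j][1]+st[j][3],15):
    u=np.where(lab[v]==j)[0];print(v,u.min(),u.max())
a=manip.capture("scene");b=manip.capture("side")
t=lambda x,u,v,w,h,s: cv2.resize(x[v:v+h,u:u+w],None,fx=s,fy=s,interpolation=cv2.INTER_CUBIC)
P=proj(cal("scene"),[.474,.037,.13]).astype(int);Q=proj(cal("side"),[.474,.037,.13]).astype(int);print(P,Q)
save("after.png",np.hstack([t(im,220,120,200,300,2),t(a,P[0]-25,P[1]-70,50,150,4),t(b,Q[0]-25,Q[1]-70,50,150,4)]))
E
```

```text
14.95 [0.4733 0.0371 0.222 ] yaw 1.426 [-0.3  0.  -1.6] [-0.079  0.059  0.015] [ 0.01 -0.25  1.55 -0.    1.84  0.15] 39.99707579612732
[25.50905479  0.38233612 -0.30484919]
[ 303  241   39  156 5628]
241 313 333
256 304 341
271 304 341
286 304 340
301 304 341
316 304 341
331 305 340
346 305 339
361 306 339
376 305 340
391 305 339
[301 201] [284 214]
```

View pics/after.png

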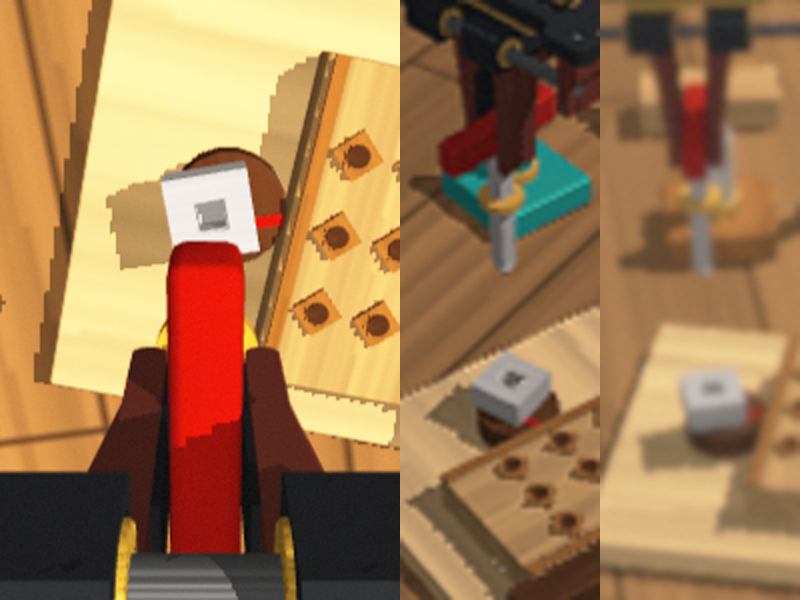

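Key is upright and square in the grip, the socket at (212,215) in the left pane is clear, and the lobe is against the panel. Now to the tube.

Request:
{"method": "drive_tool", "body": {"targets": "25.5 0.4 -0.5 0 0 0 0;25.5 0.4 -0.5 0 0 0 0;25.5 0.4 -0.5 0 0 0 0;25.5 0.4 -0.5 0 0 0 0;25.5 0.4 -0.5 0 0 0 0;25.5 0.4 -0.5 0 0 0 0;25.5 0.4 -0.5 0 0 0 0;25.5 0.4 2 0 0 0 0;25.5 0.4 4.2 0 0 0 0;25.5 0.4 4.2 0 0 0 0;25.5 0.4 4.2 0 0 0 0"}}

```text
t: 16.48
eef_pos: [0.5149, 0.2882, 0.1821]
ee_rot: [0.0, 0.757, 0.654, 0.001]
ft_force: [0.1, 0.0, -1.8]
grip_width: 0.157
grasp_force: 40.0
```

```bash
python3 st.py; python3 shot.py w10 >/dev/null
python3 - <<'E'
from h import *
import pickle
C,s,im=pickle.load(open("w10.pkl","rb"))
a=manip.capture("scene");b=manip.capture("side")
t=lambda x,u,v,w,h,s: cv2.resize(x[v:v+h,u:u+w],None,fx=s,fy=s,interpolation=cv2.INTER_CUBIC)
T=[.514,.289,.09]
P=proj(cal("scene"),T).astype(int);Q=proj(cal("side"),T).astype(int);W=proj(C,T).astype(int);print(P,Q,W)
save("tube.png",np.hstack([t(im,W[0]-64,W[1]-140,128,280,2),t(a,P[0]-22,P[1]-45,44,93,6),t(b,Q[0]-22,Q[1]-45,44,93,6)][0:0] or [cv2.resize(t(im,W[0]-64,W[1]-140,128,280,2),(256,558)),t(a,P[0]-22,P[1]-45,44,93,6),t(b,Q[0]-22,Q[1]-45,44,93,6)]))
E
```

```text
16.475 [0.5149 0.2882 0.1821] yaw 1.425 [ 0.1  0.  -1.8] [-0.025  0.119 -0.019] [ 0.45  0.06  1.34 -0.    1.74  0.6 ] 39.996930956840515
[368 168] [286 174] [322 253]
```

View pics/tube.png

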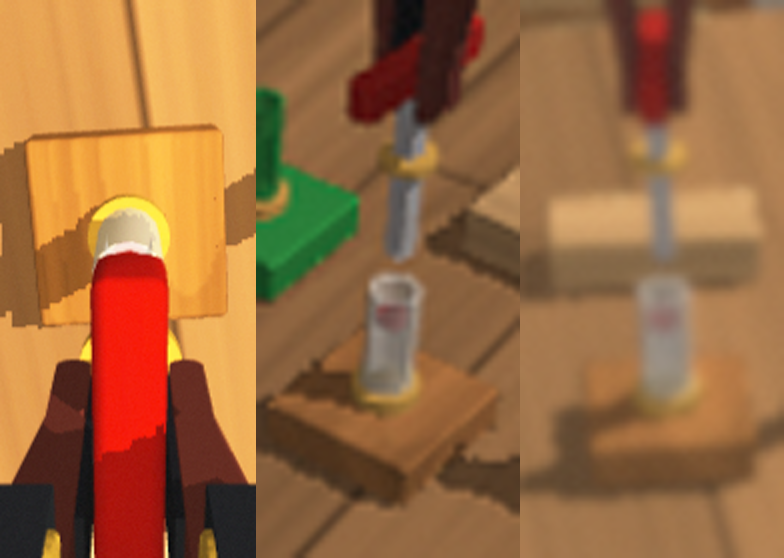

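The tip is just above the clear tube's rim: scene offset about (+0.5,-4.7) px, side about (-0.3,-4.2) px.

Run:
```python
from h import *
from scipy.optimize import least_squares
from scipy.spatial.transform import Rotation as Ro
S=np.array([.514,.289,.085]);A=cal("scene");B=cal("side")
f=lambda d:np.r_[proj(A,S+d)-proj(A,S)-[.5,-4.7],proj(B,S+d)-proj(B,S)-[-.3,-4.2]]
r=least_squares(f,[0,0,.02]);print(r.x*1e3,r.fun)
s=manip.observe();R=Ro.from_quat(s["ee_rot"],scalar_first=True);print(R.inv().apply(-r.x)*100,R.inv().apply(S-s["eef_pos"])*100)
```

```text
[-0.41253874  1.10764208 13.97217722] [-0.01728267  0.26100446 -0.10180573 -0.25343487]
[-0.1055457   0.05399435  1.39718741] [-0.01449235 -0.12261449  9.7290892 ]
```

Request:
{"method": "drive_tool", "body": {"targets": "-0.05 -0.04 0.8 0 0 0 0;-0.05 -0.04 1.5 0 0 0 0;-0.05 -0.04 1.9 0 0 0 0;-0.05 -0.04 2.2 0 0 0 0;-0.05 -0.04 2.5 0 0 0 0;-0.05 -0.04 2.5 0 0 0 0"}}

```text
t: 17.38
eef_pos: [0.5139, 0.2884, 0.1554]
ee_rot: [-0.0, 0.756, 0.654, -0.0]
ft_force: [0.4, 0.4, -1.8]
grip_width: 0.157
grasp_force: 40.0
```

```bash
python3 st.py
```

```text
17.375 [0.5139 0.2884 0.1554] yaw 1.426 [ 0.4  0.4 -1.8] [-0.05   0.113  0.001] [ 0.45  0.06  1.38 -0.    1.7   0.6 ] 39.99702215194702
```

Request:
{"method": "drive_tool", "body": {"targets": "0 0 0.4 0 0 0 0;0 0 0.8 0 0 0 0;0 0 1.2 0 0 0 0;0 0 1.6 0 0 0 0;0 0 2.0 0 0 0 0;0 0 2.4 0 0 0 0;0 0 2.8 0 0 0 0;0 0 3.2 0 0 0 0;0 0 3.5 0 0 0 0;0 0 3.5 0 0 0 0"}}

```text
t: 18.62
eef_pos: [0.514, 0.2884, 0.12]
ee_rot: [0.0, 0.756, 0.654, -0.0]
ft_force: [2.2, -0.2, 1.5]
grip_width: 0.157
grasp_force: 40.0
```

```bash
python3 st.py
```

```text
18.625 [0.514  0.2884 0.12  ] yaw 1.426 [ 2.2 -0.2  1.5] [ 0.073 -0.406 -0.03 ] [ 0.45  0.07  1.44 -0.    1.64  0.6 ] 39.99714910984039
```

Request:
{"method": "drive_tool", "body": {"targets": "0 0 0.2 0 0 0 0;0 0 0.4 0 0 0 0;0 0 0.5 0 0 0 0;0 0 0.6 0 0 0 0;0 0 0.6 0 0 0 0"}}

```text
t: 19.25
eef_pos: [0.5141, 0.2885, 0.1146]
ee_rot: [0.0, 0.756, 0.654, 0.0]
ft_force: [1.5, 1.1, 3.2]
grip_width: 0.159
grasp_force: 40.0
```

```bash
python3 st.py
```

```text
19.25 [0.5141 0.2885 0.1146] yaw 1.426 [1.5 1.1 3.2] [ 0.076 -0.262  0.003] [ 0.45  0.07  1.45 -0.    1.63  0.6 ] 39.99789118766785
```

Request:
{"method": "drive_tool", "body": {"targets": "0 0 0.1 0 0 0 0;0 0 0.2 0 0 0 0;0 0 0.2 0 0 0 0"}}

```text
t: 19.62
eef_pos: [0.5142, 0.2886, 0.1139]
ee_rot: [0.0, 0.756, 0.654, 0.001]
ft_force: [-1.4, -0.4, 8.6]
grip_width: 0.158
grasp_force: 40.0
```

```bash
python3 st.py
```

```text
19.625 [0.5142 0.2886 0.1139] yaw 1.426 [-1.4 -0.4  8.6] [-0.077  0.115  0.076] [ 0.45  0.07  1.45 -0.    1.63  0.6 ] 39.99967038631439
```

Request:
{"method": "drive_tool", "body": {"targets": "0 0 0.1 0 0 0 0;0 0 0.25 0 0 0 0;0 0 0.25 0 0 0 0"}}

```text
t: 20.0
eef_pos: [0.5143, 0.2886, 0.1138]
ee_rot: [0.0, 0.756, 0.654, 0.001]
ft_force: [-4.1, -2.7, 17.1]
grip_width: 0.153
grasp_force: 40.0
```

```bash
python3 st.py
python3 - <<'E'
from h import *
a=manip.capture("scene");b=manip.capture("side")
t=lambda x,u,v,w,h,s: cv2.resize(x[v:v+h,u:u+w],None,fx=s,fy=s,interpolation=cv2.INTER_CUBIC)
T=[.514,.289,.09]
P=proj(cal("scene"),T).astype(int);Q=proj(cal("side"),T).astype(int)
save("push.png",np.hstack([t(a,P[0]-30,P[1]-40,60,75,6),t(b,Q[0]-30,Q[1]-40,60,75,6)]))
E
```

```text
20.0 [0.5143 0.2886 0.1138] yaw 1.426 [-4.1 -2.7 17.1] [-0.48   0.829  0.013] [ 0.45  0.07  1.45 -0.    1.62  0.6 ] 40.0023078918457
```

View pics/push.png

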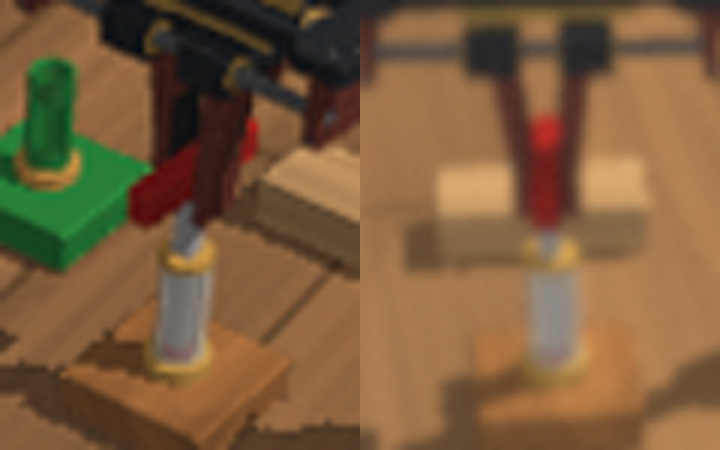

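The brass collar sits on the rim of the clear tube, with the piston at the bottom. I'll relieve the push, open and retreat straight up.

Request:
{"method": "drive_tool", "body": {"targets": "0 0 -0.3 0 0 0 0;0 0 -0.3 0 0 0 0;0 0 -0.3 0 0 0 0.35;0 0 -0.3 0 0 0 0.5;0 0 -0.3 0 0 0 0.5;0 0 -0.3 0 0 0 0.5;0 0 -0.3 0 0 0 0.5;0 0 -2 0 0 0 0.5;0 0 -5 0 0 0 0.5;0 0 -9 0 0 0 0.5;0 0 -12 0 0 0 0.5;0 0 -12 0 0 0 0.5;0 0 -12 0 0 0 0.5"}}

```text
t: 21.72
eef_pos: [0.5138, 0.2884, 0.2292]
ee_rot: [-0.0, 0.756, 0.654, -0.0]
ft_force: [-0.0, -0.1, -0.8]
grip_width: 0.502
grasp_force: 0.0
```

```bash
python3 st.py
python3 - <<'E'
from h import *
a=manip.capture("scene");b=manip.capture("side")
t=lambda x,u,v,w,h,s: cv2.resize(x[v:v+h,u:u+w],None,fx=s,fy=s,interpolation=cv2.INTER_CUBIC)
T=[.514,.289,.09]
P=proj(cal("scene"),T).astype(int);Q=proj(cal("side"),T).astype(int)
save("end.png",np.hstack([t(a,P[0]-30,P[1]-40,60,75,4),t(b,Q[0]-30,Q[1]-40,60,75,4),t(a,275,200,70,75,4)]))
E
```

```text
21.725 [0.5138 0.2884 0.2292] yaw 1.426 [-0.  -0.1 -0.8] [-0.081  0.036  0.007] [ 0.45  0.06  1.25 -0.    1.83  0.6 ] 0.0
```

View pics/end.png

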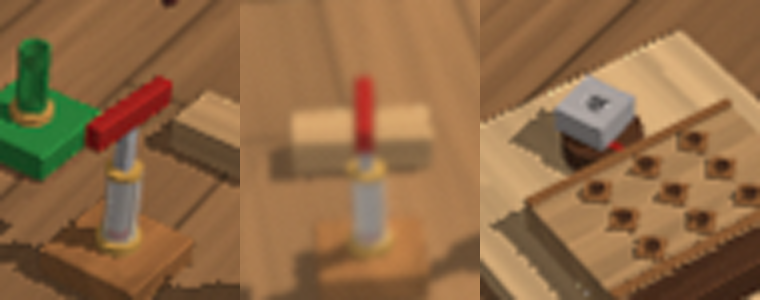

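The key stands upright and free in the clear tube, collar on the rim at (125,173) in the crop. The cam is still turned against the panel.

```bash
python3 -c "
from station import manip
print(manip.finish_job())"
```

```text
the job is handed in; nothing more can be done
None
```

I turned the cam clockwise to its stop with the key, then left the key upright in the clear tube with its collar on the rim and let go; the job was handed in at about 22 s, and no verdict came back.

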